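# Roll the reference vial into the colour reader with the paddle

## Task

Load the colour reader: take the orange-handled paddle and with it gently roll the glass vial along the track, under the yellow one-way gate and against the sprung pad, until the gate drops shut behind it and holds it. Then stand the paddle back upright on its black mat and let go. Do not touch the vial with the gripper, lift it off the track, fling it or press it hard (it is glass), and leave the bottle, beaker and jar where they are.

Things in the scene. Friction and masses are not known exactly. Their poses are not given: they have to be found in the camera images.
- reader: Fixed colour reader: grey base 370 x 104 mm with an infeed track, blue box at its far end. Origin: underside of the base, on the track's centre line; +x is the rolling direction (to the blue box), z up. Track floor level, 20 mm above the origin, from x = -160 (open end, no lip) to 130 mm (blue box); side walls 68 mm apart inside, 6 thick, tops 38 mm above the bench.
- track_start (a point): Centre of the track floor at its open end, x = -160 mm in the reader's frame.
- bay (a point): Fixed point on the track floor, x = 58 mm in the reader's frame, the middle of the range in which the bay may be set. The dark steel bay carriage (gate and pad together, 69 mm above the bench at its tallest) is set by hand: the gate's plane is up to 8 mm before or beyond this point. That is not reported: feel for it or see it. It stays put in use.
- pad_range (a point): Fixed point 35 mm above the bench, x = 86 mm in the reader's frame. The face of the black sprung pad is within 8 mm of it along x, always 28 mm beyond the gate's plane. Soft spring, 0.35 N per mm, 9 mm of travel, then solid. The vial must squeeze it about 6 mm (vial centre 19 mm beyond the gate's plane) for the gate to drop; it then springs back a little, against the gate.
- vial: Sealed amber glass vial, white cap: a plain cylinder 30 mm in diameter, 64 long, 60 to 130 g, lying across the track. Origin at its centre; y is its axis; x and z turn as it rolls. Rolls very freely. Breaks if the paddle presses it with more than 20 N; passing the gate takes about 2 to 4 N; pushed on against the pad, the gate drops at about 4 to 7 N, before the pad goes solid.
- gate (a joint): Swing of the yellow one-way gate, rad: 0 hanging shut, growing as the vial pushes it towards the blue box (about 0.9 with the vial beneath); a light spring shuts it again. It cannot swing back to the open end. Shut, its lower edge is 24 mm above the track floor, so a low blade passes beneath.
- paddle: Paddle standing on its steel foot, 160 g. Origin: centre of the foot's underside; z up, +x from handle to blade. Foot 56 x 36 x 6 mm; orange handle 22 x 22 mm, upright on the foot, top at 88 mm; low arm to the white blade: pushing face at x = 60 mm, 40 wide, 0 to 16 high. Grip the handle from above near its top. It fits between the track's walls, foot just over the floor.
- mat: Black rubber mat, 160 x 90 x 4 mm, fixed on the bench, on which the paddle stands. Origin: centre of its underside; top at 4 mm; long side along x.
- flask: Bystander: amber bottle, 52 mm across, 110 mm tall. Origin under its centre.
- beaker: Bystander: clear open beaker, 68 mm across, 80 mm tall. Origin under its centre.
- jar: Bystander: white jar with a blue cap, 56 mm across, 60 mm tall. Origin under its centre.
Things that resemble listed ones, but are neither listed nor needed, are in the scene too. What is meant by the paddle is not red, and is the larger of those in its own colour.

How it is judged:
By the outcome, as a careful person would: the job done as asked, in the order asked, and still so for the second after the job is handed in, with the robot touching nothing.
It also fails if it takes over 70 s, if anything falls off the work surface, if the arm or the gripper's body presses on something with over 40 N, if the wrist force passes 120 N, or if a joint passes its speed limit or range.

## Robot

A 7-joint arm with a two-finger parallel gripper is mounted at the origin on the work surface. World frame = base frame: x ahead of the robot, y to its left, z up, the work surface at z = 0. Lengths are in m, angles in rad, forces in N, time in s.
With the tool pointing down it reaches from about 0.4 to 0.85 m from the base axis. Payload 10.4 kg.
Tool frame: the origin (TCP) lies at the very end of the fingers, on their centre line; the grasp point (between the pads) lies manip.grasp_offset behind it (manip.grasp_offset is the distance from the TCP to the grasp point, in m); z points along the fingers, x is the direction in which the jaws open and shut, and the axes are right-handed (so a half turn about z gives the same grasp; the last joint's range is limited). The gripper opens to 85 mm and grips with 20 to 120 N. Pads are 22 mm wide; open, the fingers measure 114 mm over their backs; the gripper's body (76 mm by 85 mm) begins 54 mm behind the grasp point. The pads swing forward as they close: fully open they stand 13 mm farther back than shut.
Start: joints at [1.21, 0.332, -0.065, 1.46, 0.022, 1.35, -0.088], TCP at [0.207, -0.59, 0.231] pointing down, gripper open.
Joint ranges: [-2.6, 2.6], [-0.5, 2.12], [-1.47, 1.34], [0.16, 2.42], [-1.27, 4.41], [0.06, 2.06], [-2.6, 2.6]. Speed limits (rad/s): [2.22, 2.22, 2.79, 2.79, 3.14, 3.14, 3.14].

## Interface

Orientations are given as a unit quaternion [x, y, z, w].
In Python, from workcell import manip gives the robot as it stands.
- The arm moves only by the shell command python3 -m crank 'ROWS' [FORCE]. ROWS is JSON, a list that holds one entry, the list of rows, each a list of 7 numbers: the shift along the world's x, y, z in units of 60 mm (1.0 is 60 mm), then the turn, a rotation vector about the world's x, y, z in units of 5 degrees (1.0 is 5 degrees), then the finger opening in mm, from 0 to 85.4. A call has 1 to 8 rows; each row shifts and turns the commanded pose from where the row before left it; what a row does not reach is not made up. A row lasts 1/8 s, in which the tool goes at most 62.5 mm and 10.7 degrees, less where a joint would pass 70% of its speed; a pose out of reach is approached as far as the arm can. A call is refused whole if a number of a shift passes 1 or a number of a turn 1, either way. A call with a gripper value outside its range is refused whole. The fingers move at their own pace and stop on an object; FORCE is the grip in N (left out, the last holds). Time passes only in rows, so rows that do not move let the fingers close. It gives the time, the measured TCP pose, the force and the opening at its end, in the units of the state.
- manip.get_obs(): the state, without advancing time (a new reading comes with each control period).
- manip.camera(name): name is "scene" or "top"; returns (picture, depth): 400x640x3 uint8, blue, green, red; 400x640 float32, m along the optical axis (not along the pixel's ray), 0 where there is no reading.
- manip.get_calibration(name): a dict with "fx", "fy", "cx", "cy" (pixels), "rvec" (rotation vector, rad) and "tvec" (3), from world to camera coordinates, as OpenCV has them. Camera axes: x right, y down, z forward; pixel columns grow to the right and rows downward; lengths in m; the calibration is good to about 2 mm. A picture is of the moment at which its call begins. get_calibration takes no time and is no camera call.
- manip.hand_in(): hands the job in, once; it reports no verdict.
The state is a dict: "clock": time; "joint_pos": joint angles; "joint_velocities": joint speeds; "tau": joint torques, N m; "position": TCP position; "ee_rot": TCP orientation; "ft_force": force on the tool from outside, world axes, zero at the start; "torque": the same for the moment, N m; "grip_width": opening from 0.0 (shut) to 1.0 (fully open).
Only numpy, scipy, OpenCV 4.12 (cv2) and the standard library are available. Lean on these libraries where they do the work, as an engineer would, in place of code of your own. Each camera call takes 0.05 s, during which the arm holds its last target.

## Working session

There is one attempt and no reset: what is moved stays moved. The work goes in short steps, Python scripts to look and compute and a shell command to move; the robot and the scene stay as the last step left them, time stands still between calls to the robot, and variables do not carry over. Pictures are saved under pics/ and viewed, and the job is handed in when it is done.

```bash
ls; mkdir -p pics
python3 - <<'E'
from workcell import manip
import cv2
print(manip.grasp_offset); o=manip.get_obs(); print(o)
import numpy as np
for n in("scene","top"):
    p,d=manip.camera(n); cv2.imwrite(f"pics/{n}0.png",p); np.save(f"pics/{n}0.npy",d); print(n,manip.get_calibration(n))
E
```

```text
pics
0.0187
{'clock': 0.0, 'joint_pos': array([ 1.21041065,  0.33283947, -0.06471166,  1.46097556,  0.02159699,
        1.3498836 , -0.08850058]), 'joint_velocities': array([-1.85955377e-03, -2.85679229e-05,  7.18851558e-05,  4.55240376e-04,
        1.18080948e-03, -6.90344176e-04,  9.61946119e-04]), 'tau': array([ 3.63790389e-05, -6.25439286e+01,  4.92898200e-02, -3.91611743e+01,
        1.62719580e-02,  9.82516387e-03,  2.12750820e-05]), 'position': array([ 0.20699848, -0.5893176 ,  0.23051985]), 'ee_rot': array([ 8.15912914e-01, -5.78174385e-01, -5.92305066e-04, -3.82814431e-04]), 'ft_force': array([ 0.18876974, -1.17224735,  0.18077969]), 'torque': array([ 0.03825072, -0.00442657,  0.03038988]), 'grip_width': 1.0016293780186218}
scene {'fx': 428.5786152593936, 'fy': 428.5786152593936, 'cx': 323.508648258766, 'cy': 203.82936212927265, 'rvec': array([ 1.97814955,  1.69731598, -0.55524656]), 'tvec': array([-0.11951281, -0.4039918 ,  1.5143986 ])}
top {'fx': 504.89425879478773, 'fy': 504.89425879478773, 'cx': 325.2709578395148, 'cy': 198.92343369748107, 'rvec': array([ 2.14660059, -2.09024676,  0.19988743]), 'tvec': array([0.03096749, 0.53436335, 1.17416838])}
```

View pics/scene0.png

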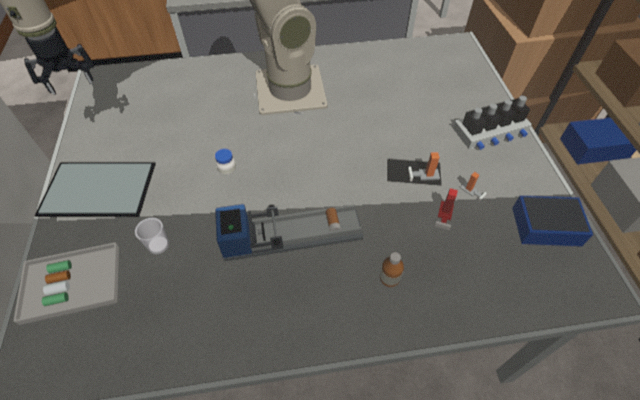

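View pics/top0.png

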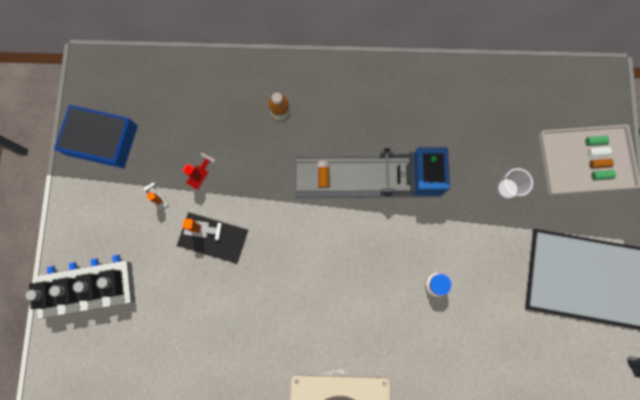

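The scene has three candidate paddles: an orange one on the black mat (top 190,226), a small orange one (top 153,197) and a red one (top 197,175). The one on the mat fits: it is orange and larger than the other orange one. I'll confirm with an enlarged crop.

```bash
cat > h.py <<'E'
import numpy as np, cv2
from workcell import manip
def cal(n):
    c=manip.get_calibration(n); K=np.array([[c['fx'],0,c['cx']],[0,c['fy'],c['cy']],[0,0,1]]); R=cv2.Rodrigues(c['rvec'])[0]; return K,R,np.array(c['tvec']).reshape(3)
def ray(n,uv,z):
    K,R,t=cal(n); uv=np.atleast_2d(np.array(uv,float)); C=-R.T@t
    d=(R.T@np.linalg.inv(K)@np.c_[uv,np.ones(len(uv))].T).T
    return C+d*((z-C[2])/d[:,2])[:,None]
def proj(n,P):
    K,R,t=cal(n); q=(K@(R@np.atleast_2d(P).T+t[:,None])).T; return q[:,:2]/q[:,2:]
def snap(tag,n,box=None,s=4):
    p,d=manip.camera(n)
    c=p if box is None else p[box[1]:box[3],box[0]:box[2]]
    c=cv2.resize(c,None,fx=s,fy=s,interpolation=cv2.INTER_CUBIC) if box is not None else c
    cv2.imwrite(f"pics/{tag}.png",c); return p,d
def cloud(n,d):
    K,R,t=cal(n); v,u=np.mgrid[:400,:640]
    pc=np.stack([(u-K[0,2])/K[0,0]*d,(v-K[1,2])/K[1,1]*d,d],-1)
    return (pc-t)@R
E
python3 - <<'E'
import cv2,numpy as np
from h import *
t=cv2.imread('pics/top0.png');s=cv2.imread('pics/scene0.png')
a=cv2.resize(t[145:275,135:260],None,fx=4,fy=4,interpolation=cv2.INTER_CUBIC)
cv2.imwrite('pics/c1.png',a)
cv2.imwrite('pics/c2.png',cv2.resize(t[135:215,285:460],None,fx=4.5,fy=4.5,interpolation=cv2.INTER_CUBIC))
cv2.imwrite('pics/c3.png',cv2.resize(s[140:240,380:500],None,fx=5,fy=5,interpolation=cv2.INTER_CUBIC))
for n in('top','scene'):
    K,R,tt=cal(n); print(n,-R.T@tt)
E
```

```text
top [0.29924078 0.03701632 1.25469491]
scene [ 1.22500526 -0.06753179  0.98269903]
```

View pics/c1.png

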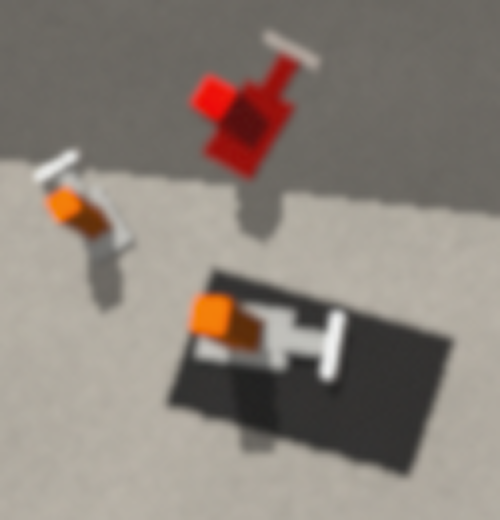

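View pics/c2.png

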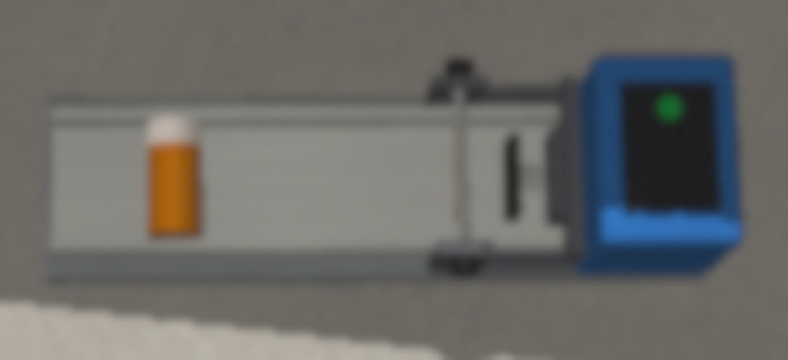

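View pics/c3.png

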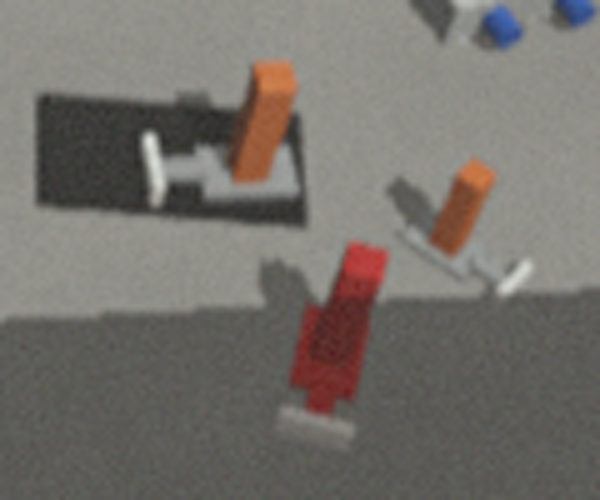

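The crops confirm it. The paddle on the mat is orange with its handle top at crop 211,315, and it is clearly larger than the other orange one. The red one is ruled out. Next I'll measure poses.

Run:
```python
from h import *
t=cv2.imread('pics/top0.png'); hsv=cv2.cvtColor(t,cv2.COLOR_BGR2HSV)
d=np.load('pics/top0.npy'); P=cloud('top',d)
def m(lo,hi,box):
    k=cv2.inRange(hsv,lo,hi); z=np.zeros_like(k); x0,y0,x1,y1=box; z[y0:y1,x0:x1]=k[y0:y1,x0:x1]; return z
def info(name,k,z):
    c=max(cv2.findContours(k,0,2)[0],key=cv2.contourArea); r=cv2.minAreaRect(c); M=cv2.moments(c); uv=[M['m10']/M['m00'],M['m01']/M['m00']]
    w=ray('top',cv2.boxPoints(r),z); print(name,'area',cv2.contourArea(c),'uv',np.round(uv,1),'w',ray('top',[uv],z)[0].round(4),'corners',w[:,:2].round(4).tolist())
    print('   depth xyz med',np.median(P[k>0],0).round(4))
hb=(178,212,205,240)
k=m((5,180,200),(20,255,255),hb); info('handle',k,.092)
k=m((0,0,200),(180,40,255),(208,215,228,245)); info('blade',k,.020)
k=m((0,0,0),(180,255,75),(170,205,255,270)); 
c=cv2.convexHull(np.vstack([c for c in cv2.findContours(k,0,2)[0] if cv2.contourArea(c)>20])); r=cv2.minAreaRect(c); print('mat',ray('top',[r[0]],.004).round(4),ray('top',cv2.boxPoints(r),.004)[:,:2].round(4).tolist())
k=m((5,150,100),(25,255,255),(310,155,340,195)); info('vial amber',k,.045)
k=m((100,100,50),(130,255,255),(410,140,455,200)); info('blue',k,.07)
# depth slices of the track
sub=P[140:210,285:460]; 
for lo,hi in((.034,.042),(.016,.024),(.06,.075)):
    q=sub[(sub[...,2]>lo)&(sub[...,2]<hi)]; print(lo,hi,len(q),np.percentile(q,[1,50,99],axis=0).round(4).tolist())
# profile across track mid at column 350; and along
for v in range(150,205,2): print(v,P[v,350].round(3), t[v,350])
```

```text
handle area 62.0 uv [187.2 223.4] w [0.4589 0.3641 0.092 ] corners [[0.4691, 0.3749], [0.4696, 0.3562], [0.4485, 0.3546], [0.448, 0.3732]]
   depth xyz med [0.4578 0.364  0.0922]
blade area 27.0 uv [217.1 230.9] w [0.4522 0.3094 0.02  ] corners [[0.4355, 0.3166], [0.4705, 0.3132], [0.4692, 0.3039], [0.4342, 0.3073]]
   depth xyz med [0.4526 0.3087 0.02  ]
mat [[0.4363 0.3248 0.004 ]] [[0.4142, 0.4095], [0.4985, 0.392], [0.4584, 0.2395], [0.3752, 0.2588]]
vial amber area 155.0 uv [323.3 177.2] w [0.5889 0.0515 0.045 ] corners [[0.612, 0.0628], [0.6126, 0.0406], [0.5671, 0.0394], [0.5665, 0.0615]]
   depth xyz med [0.5878 0.0518 0.0495]
blue area 1519.0 uv [430.9 171.3] w [ 0.6043 -0.2082  0.07  ] corners [[0.6619, -0.1678], [0.6641, -0.253], [0.5472, -0.2507], [0.5449, -0.167]]
   depth xyz med [ 0.5834 -0.196   0.1008]
0.034 0.042 613 [[0.5547, -0.2261, 0.0341], [0.5983, -0.0394, 0.0383], [0.6465, 0.1134, 0.0418]]
0.016 0.024 2530 [[0.5486, -0.1629, 0.0162], [0.5987, -0.0173, 0.0205], [0.6501, 0.1209, 0.0238]]
0.06 0.075 472 [[0.545, -0.2369, 0.0605], [0.5965, -0.159, 0.0678], [0.660
[... 456 characters left out ...]
135 141 141]
172 [ 0.609 -0.015  0.024] [135 140 142]
174 [ 0.604 -0.015  0.022] [135 142 142]
176 [ 0.599 -0.015  0.022] [135 141 142]
178 [ 0.594 -0.015  0.021] [134 140 142]
180 [ 0.589 -0.015  0.024] [136 142 143]
182 [ 0.584 -0.015  0.023] [135 141 142]
184 [ 0.579 -0.015  0.021] [135 141 142]
186 [ 0.573 -0.015  0.025] [136 142 143]
188 [ 0.564 -0.015  0.041] [134 140 141]
190 [ 0.562 -0.015  0.03 ] [116 121 122]
192 [ 0.56  -0.016  0.016] [98 99 98]
194 [ 0.555 -0.016  0.013] [100  99  97]
196 [ 0.549 -0.016  0.017] [92 91 90]
198 [ 0.547 -0.017  0.002] [92 96 98]
200 [ 0.542 -0.017 -0.   ] [ 99 104 107]
202 [ 0.537 -0.017 -0.001] [ 99 105 107]
204 [ 0.532 -0.017  0.002] [ 99 104 108]
```

Run:
```python
from h import *
t=cv2.imread('pics/top0.png').astype(float).mean(2)
d=np.load('pics/top0.npy'); P=cloud('top',d)
# edges at z=0.038 plane: subpixel wall top via intensity; per-column gradient
def edge(cols,v0,v1,sign,z):
    out=[]
    for u in cols:
        g=np.gradient(cv2.GaussianBlur(t,(3,3),0)[v0:v1,u])*sign; i=g.argmax()
        if 0<i<len(g)-1:
            a,b,c=g[i-1:i+2]; i=i+.5*(a-c)/(a-2*b+c)
        out.append((u,v0+i))
    w=ray('top',out,z); f=np.polyfit(w[:,1],w[:,0],1); r=w[:,0]-np.polyval(f,w[:,1]); k=abs(r)<.003; f=np.polyfit(w[k,1],w[k,0],1); return f,np.std(r[k]),k.sum()
cols=list(range(300,316))+list(range(332,378))
for v in range(150,206): print(v,t[v,300:312].mean().round(0),t[v,345:365].mean().round(0),end=' | ')
print()
sub=P[145:205,296:378].reshape(-1,3)
for lo,hi in((.55,.58),(.625,.655)):
    q=sub[(sub[:,2]>.032)&(sub[:,2]<.046)&(sub[:,0]>lo)&(sub[:,0]<hi)]; f=np.polyfit(q[:,1],q[:,0],1); print('wall',f,len(q),np.polyval(f,[.12,0,-.06]))
# open end
print('row profile open end', [(u,round(t[170:184,u].mean())) for u in range(290,302)])
for u in (294,295,296,297,298): print(u,ray('top',[[u,177]],.02)[0].round(4))
print('gate/pad col profile',[(u,round(t[170:184,u].mean())) for u in range(380,415)])
print('vial cols',[(u,round(t[172:184,u].mean())) for u in range(312,336)])
# heights near carriage
for u in range(378,412,2): print(u,P[170:184,u].mean(0).round(3),P[158:162,u].mean(0).round(3),P[193:198,u].mean(0).round(3))
```

```text
150 105.0 104.0 | 151 105.0 104.0 | 152 104.0 104.0 | 153 104.0 105.0 | 154 104.0 104.0 | 155 102.0 101.0 | 156 97.0 96.0 | 157 97.0 98.0 | 158 106.0 111.0 | 159 118.0 124.0 | 160 123.0 125.0 | 161 114.0 116.0 | 162 109.0 113.0 | 163 119.0 124.0 | 164 129.0 134.0 | 165 133.0 138.0 | 166 132.0 139.0 | 167 132.0 139.0 | 168 133.0 140.0 | 169 133.0 139.0 | 170 133.0 139.0 | 171 133.0 138.0 | 172 133.0 138.0 | 173 134.0 139.0 | 174 135.0 139.0 | 175 135.0 139.0 | 176 135.0 138.0 | 177 135.0 138.0 | 178 135.0 138.0 | 179 135.0 139.0 | 180 136.0 139.0 | 181 136.0 139.0 | 182 136.0 139.0 | 183 136.0 139.0 | 184 136.0 139.0 | 185 135.0 140.0 | 186 135.0 140.0 | 187 134.0 139.0 | 188 133.0 137.0 | 189 127.0 131.0 | 190 114.0 117.0 | 191 101.0 103.0 | 192 97.0 98.0 | 193 97.0 98.0 | 194 97.0 98.0 | 195 96.0 95.0 | 196 91.0 89.0 | 197 90.0 88.0 | 198 96.0 94.0 | 199 102.0 100.0 | 200 103.0 103.0 | 201 103.0 103.0 | 202 106.0 103.0 | 203 118.0 104.0 | 204 141.0 104.0 | 205 159.0 104.0 | 
wall [-0.0271514   0.56403667] 261 [0.5607785  0.56403667 0.56566575]
wall [-0.04001293  0.63697105] 239 [0.6
[... 1589 characters left out ...]
0.641 -0.118  0.037] [ 0.554 -0.121  0.018]
394 [ 0.601 -0.126  0.021] [ 0.641 -0.124  0.035] [ 0.555 -0.126  0.014]
396 [ 0.601 -0.13   0.022] [ 0.641 -0.128  0.038] [ 0.555 -0.131  0.016]
398 [ 0.596 -0.132  0.044] [ 0.64  -0.133  0.04 ] [ 0.556 -0.137  0.014]
400 [ 0.596 -0.137  0.044] [ 0.642 -0.139  0.036] [ 0.555 -0.141  0.015]
402 [ 0.6   -0.144  0.029] [ 0.642 -0.144  0.036] [ 0.556 -0.147  0.011]
404 [ 0.6   -0.15   0.027] [ 0.642 -0.149  0.035] [ 0.556 -0.152  0.014]
406 [ 0.578 -0.141  0.112] [ 0.642 -0.154  0.036] [ 0.556 -0.156  0.016]
408 [ 0.594 -0.156  0.053] [ 0.642 -0.158  0.037] [ 0.556 -0.161  0.015]
410 [ 0.594 -0.16   0.053] [ 0.635 -0.159  0.062] [ 0.556 -0.167  0.014]
```

Run:
```python
from h import *
s=cv2.imread('pics/scene0.png')
cv2.imwrite('pics/c4.png',cv2.resize(s[195:265,210:370],None,fx=5,fy=5,interpolation=cv2.INTER_CUBIC))
```

```text
(no output)
```

View pics/c4.png

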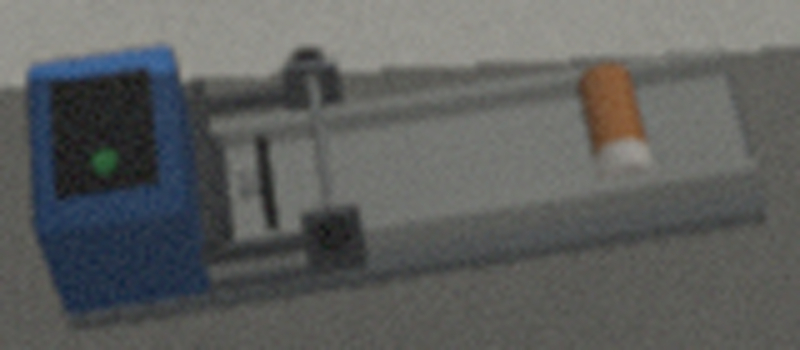

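Run:
```python
from h import *
t=cv2.GaussianBlur(cv2.imread('pics/top0.png').astype(np.float32).mean(2),(3,3),0)
def edge(cols,v0,v1,sign,z):
    out=[]
    for u in cols:
        g=np.gradient(t[v0:v1,u])*sign; i=int(g.argmax())
        if 0<i<len(g)-1:
            a,b,c=g[i-1:i+2]; i=i+.5*(a-c)/(a-2*b+c)
        out.append((u,v0+i))
    w=ray('top',out,z); f=np.polyfit(w[:,1],w[:,0],1); r=w[:,0]-np.polyval(f,w[:,1]); k=abs(r)<.003; f=np.polyfit(w[k,1],w[k,0],1); return f,np.std(r[k]).round(5),k.sum()
cols=list(range(299,313))+list(range(334,378))
a=edge(cols,187,194,-1,.038); b=edge(cols,161,167,1,.020); print('near outer top',a,'far inner floor',b)
print('base near bottom',edge(cols,196,201,1,0.0))
for y in (.12,.05,-.1): print(y,np.polyval(a[0],y)+.040,np.polyval(b[0],y)-.034)
# scene view rays for start edge
for n,uv,z in(('scene',[[210+740/5,195+120/5]],.02),):print(ray(n,uv,z))
# vial in scene: amber mask
s=cv2.imread('pics/scene0.png');h=cv2.cvtColor(s,cv2.COLOR_BGR2HSV);k=cv2.inRange(h,(3,90,90),(20,255,255));k[:,:320]=0;k[:,350:]=0;k[:200]=0;k[240:]=0
ys,xs=np.nonzero(k);print('vial scene',xs.mean(),ys.mean(),ray('scene',[[xs.mean(),ys.mean()]],.043))
# pad, gate in scene
print('pad scene',ray('scene',[[210+268/5,195+182/5]],.035),'gate bar scene',ray('scene',[[210+318/5,195+150/5]],.065))
print('pad top',ray('top',[[398.3,177]],[.045]),'gate top bar',ray('top',[[387.2,177]],.066),ray('top',[[330,177]],.035),ray('top',[[317.8,177]],.035),ray('top',[[324.0,177]],.04))
# paddle blade edges in the scene
```

```text
near outer top (array([-0.0283702 ,  0.55978588]), np.float64(0.00027), np.int64(58)) far inner floor (array([-0.02787455,  0.63243277]), np.float64(0.00011), np.int64(58))
base near bottom (array([-0.02753095,  0.54642318]), np.float64(0.00025), np.int64(58))
0.12 0.5963814575668942 0.5950878287332138
0.05 0.5983673717404655 0.5970390470951052
-0.1 0.6026229021124038 0.6012202292991584
[[0.59237177 0.12456595 0.02      ]]
vial scene 331.958041958042 215.4825174825175 [[0.58582773 0.05362683 0.043     ]]
pad scene [[ 0.60318125 -0.13051043  0.035     ]] gate bar scene [[ 0.60732577 -0.10183054  0.065     ]]
pad top [[ 0.59433047 -0.1329901   0.045     ]] gate top bar [[ 0.58849999 -0.10320875  0.066     ]] [[0.59230025 0.03503045 0.035     ]] [[0.59150166 0.06530171 0.035     ]] [[0.59070775 0.04986477 0.04      ]]
```

The reader's centre line is x ≈ 0.599 − 0.028y, yaw −88.4°. The open end is at y ≈ 0.121, the vial at y ≈ 0.050 and the gate at y ≈ −0.103. The paddle is at about (0.4585, 0.364), yaw about −96°. I'll move towards it with the jaws along the paddle's x axis.

```bash
python3 -m crank '[[[0.5,0.75,0,0,0,1,85],[0.5,0.75,0,0,0,1,85],[0.5,0.75,0,0,0,1,85],[0.5,0.75,0,0,0,1,85],[0.5,0.75,0,0,0,1,85],[0.5,0.75,0,0,0,1,85],[0.5,0.75,0,0,0,1,85],[0.5,0.75,0,0,0,1,85]]]'
python3 -m crank '[[[0,0.75,0,0,0,1,85],[0,0.75,0,0,0,1,85],[0,0.75,0,0,0,1,85],[0,0.75,0,0,0,1,85],[0,0.75,0,0,0,1,85],[0,0.75,0,0,0,1,85],[0,0.75,0,0,0,1,85],[0,0.75,0,0,0,1,85]]]'
```

```text
clock: 1.1
position: [0.4477, -0.2281, 0.2312]
ee_rot: [0.965, -0.263, -0.0, 0.0]
ft_force: [1.2, 0.3, -0.4]
grip_width: 0.991
clock: 2.1
position: [0.4468, 0.1316, 0.2312]
ee_rot: [0.997, 0.083, 0.0, 0.0]
ft_force: [0.9, 0.7, -0.3]
grip_width: 0.996
```

Run:
```python
from h import *
s=cv2.imread('pics/scene0.png'); h=cv2.cvtColor(s,cv2.COLOR_BGR2HSV)
k=cv2.inRange(h,(3,100,90),(20,255,255)); k[:,:420]=0;k[:,445:]=0;k[:145]=0;k[185:]=0
ys,xs=np.nonzero(k); print(xs.min(),xs.max(),ys.min(),ys.max())
# handle top bright face
k2=cv2.inRange(h,(3,100,195),(20,255,255))&k; ys,xs=np.nonzero(k2); print(len(xs),xs.mean(),ys.mean(),ray('scene',[[xs.mean(),ys.mean()]],.092))
print(h[152:160,434].tolist())
print(ray('scene',[[434.4,154]],.092))
```

```text
426 438 152 175
30 434.9 155.03333333333333 [[0.45930463 0.3671227  0.092     ]]
[[10, 103, 185], [11, 153, 198], [11, 162, 195], [12, 162, 197], [12, 157, 201], [12, 155, 201], [11, 155, 181], [10, 156, 159]]
[[0.45529126 0.36692679 0.092     ]]
```

```bash
python3 -m crank '[[[0.02,0.48,0,0,0,1,85],[0.02,0.48,0,0,0,1,85],[0.02,0.48,0,0,0,1,85],[0.02,0.48,0,0,0,1,85],[0.02,0.48,0,0,0,1,85],[0.02,0.48,0,0,0,1,85],[0.02,0.49,0,0,0,1,85],[0.02,0.49,0,0,0,1,85]]]'
python3 -m crank '[[[0,0,0,0,0,1,85],[0,0,0,0,0,1,85],[0,0,-0.3,0,0,1,85],[0,0,-0.3,0,0,1,85],[0,0,-0.3,0,0,1,85],[0,0,-0.3,0,0,1,85],[0,0,-0.3,0,0,1,85],[0,0,0,0,0,0,85]]]'
python3 - <<'E'
from h import *
p,d=snap('s1','scene',(370,90,510,230),4)
p,d=snap('t1','top',(120,140,260,280),4)
from scipy.spatial.transform import Rotation as R
o=manip.get_obs(); print(o['position'],R.from_quat(o['ee_rot']).as_matrix().round(3),o['ft_force'])
E
```

```text
clock: 3.1
position: [0.4568, 0.3626, 0.231]
ee_rot: [0.908, 0.419, -0.0, 0.0]
ft_force: [0.4, -0.1, -0.6]
grip_width: 0.997
clock: 4.1
position: [0.4562, 0.3611, 0.1399]
ee_rot: [0.741, 0.671, -0.001, -0.0]
ft_force: [-0.1, -0.2, 0.6]
grip_width: 0.995
[0.45677459 0.3620136  0.14170718] [[ 0.1    0.995 -0.   ]
 [ 0.995 -0.1    0.   ]
 [ 0.    -0.    -1.   ]] [ 0.20023809 -0.1259323  -0.93948595]
```

View pics/s1.png

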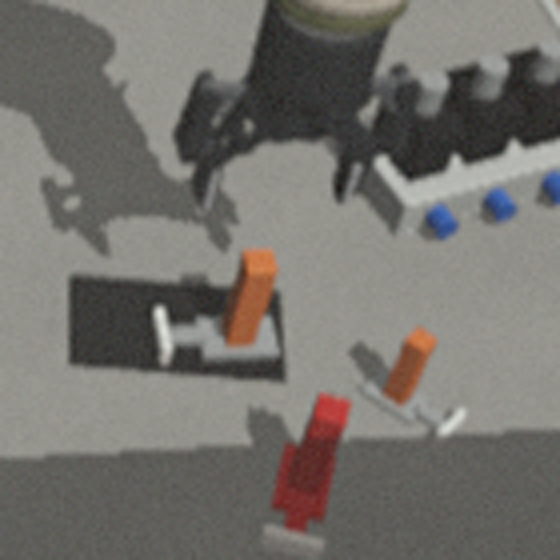

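View pics/t1.png

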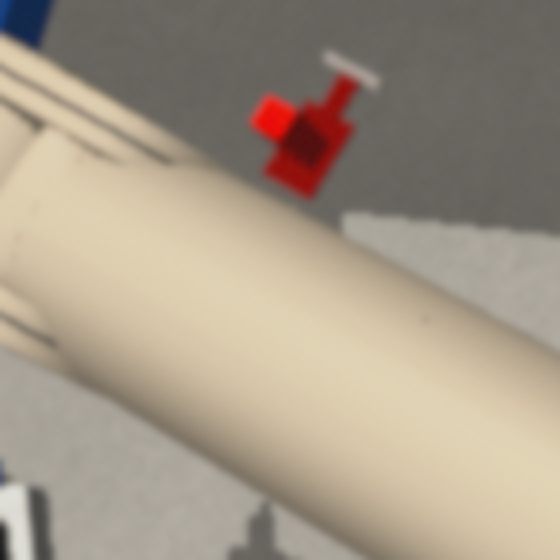

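The scene view (handle top at crop 258,262) shows the paddle still standing, with the open fingers on either side of and above it. The top view is blocked by the arm. I'll descend and grip.

```bash
python3 -m crank '[[[0.03,0.04,-0.2,0,0,0,85],[0,0,-0.2,0,0,0,85],[0,0,-0.2,0,0,0,85],[0,0,-0.2,0,0,0,85],[0,0,-0.2,0,0,0,85],[0,0,-0.2,0,0,0,85],[0,0,-0.16,0,0,0,85],[0,0,0,0,0,0,85]]]'
python3 -m crank '[[[0,0,0,0,0,0,50],[0,0,0,0,0,0,35],[0,0,0,0,0,0,28],[0,0,0,0,0,0,24],[0,0,0,0,0,0,20],[0,0,0,0,0,0,15],[0,0,0,0,0,0,10],[0,0,0,0,0,0,10]]]' 80
python3 -m crank '[[[0,0,0,0,0,0,5],[0,0,0,0,0,0,0],[0,0,0,0,0,0,0],[0,0,0,0,0,0,0]]]' 80
python3 - <<'E'
from h import *
p,d=snap('s2','scene',(370,90,510,230),4)
E
```

```text
clock: 5.2
position: [0.4582, 0.364, 0.059]
ee_rot: [0.741, 0.671, -0.001, -0.0]
ft_force: [-0.3, 0.3, 0.1]
grip_width: 0.996
clock: 6.2
position: [0.4587, 0.3647, 0.0602]
ee_rot: [0.741, 0.671, 0.0, -0.0]
ft_force: [-1.0, 0.7, 4.6]
grip_width: 0.246
clock: 6.7
position: [0.4588, 0.3647, 0.0602]
ee_rot: [0.741, 0.671, 0.0, -0.0]
ft_force: [-0.7, 0.1, 5.7]
grip_width: 0.245
```

View pics/s2.png

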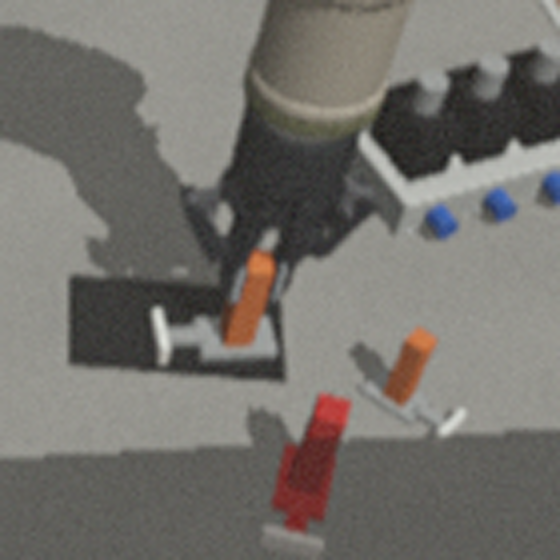

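```bash
python3 -m crank '[[[0,0,0.2,0,0,0,0],[0,0,0.45,0,0,0,0],[0,0,0.45,0,0,0,0],[0,0,0.45,0,0,0,0],[0,0,0.45,0,0,0,0],[0,-0.3,0,0,0,0.5,0],[0,-0.4,0,0,0,0.5,0],[0,-0.4,0,0,0,0.46,0]]]'
python3 -m crank '[[[0.3,-0.45,0,0,0,0,0],[0.3,-0.45,0,0,0,0,0],[0.35,-0.45,0,0,0,0,0],[0.35,-0.45,0,0,0,0,0],[0.35,-0.4,0,0,0,0,0],[0.35,-0.27,0,0,0,0,0],[0.27,0,0,0,0,0,0],[0,0,0,0,0,0,0]]]'
python3 - <<'E'
from h import *
snap('s3','scene',(250,90,410,250),4)
from scipy.spatial.transform import Rotation as R
o=manip.get_obs(); M=R.from_quat(o['ee_rot']).as_matrix();print(o['position'],M[:,0],M[:,2],np.degrees(np.arctan2(M[1,0],M[0,0])),o['ft_force'],o['grip_width'])
E
```

```text
clock: 7.75
position: [0.4582, 0.2974, 0.1799]
ee_rot: [0.696, 0.718, -0.0, 0.0]
ft_force: [0.2, 0.2, -1.2]
grip_width: 0.249
clock: 8.75
position: [0.595, 0.1497, 0.1796]
ee_rot: [0.697, 0.717, -0.0, -0.001]
ft_force: [-0.6, -0.7, -2.1]
grip_width: 0.242
[0.59426841 0.15032705 0.17965425] [-2.90974482e-02  9.99576450e-01  5.08864668e-04] [-1.04091169e-03  4.78779247e-04 -9.99999344e-01] 91.66739653631407 [ 0.09300936  0.89694505 -1.21516266] 0.2455034442803319
```

View pics/s3.png

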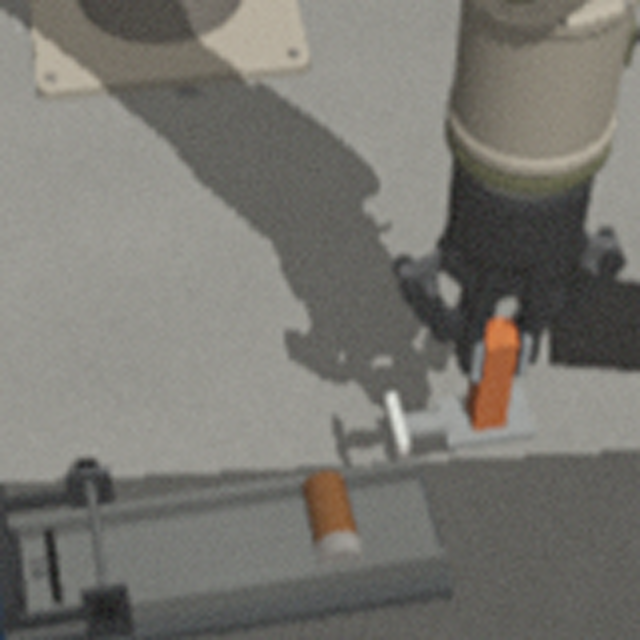

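```bash
python3 - <<'E'
from h import *
print(ray('scene',[[349.5,195]],.1315), ray('scene',[[250+503/4,90+328/4]],.1797-.0562+.088))
E
python3 -m crank '[[[0.01,0.02,-0.3,0,0,0,0],[0,0,-0.3,0,0,0,0],[0,0,-0.3,0,0,0,0],[0,0,-0.3,0,0,0,0],[0,0,-0.25,0,0,0,0],[0,0,-0.15,0,0,0,0],[0,0,-0.09,0,0,0,0],[0,0,0,0,0,0,0]]]'
python3 - <<'E'
from h import *
snap('s4','scene',(240,120,400,260),4.5)
snap('t4','top',(260,120,420,240),4.5)
o=manip.get_obs(); print(o['position'],o['ft_force'],o['clock'])
E
```

```text
[[0.59127161 0.09574081 0.1315    ]] [[0.5930954 0.1544123 0.2115   ]]
clock: 9.8
position: [0.5954, 0.1513, 0.0783]
ee_rot: [0.697, 0.717, -0.0, -0.0]
ft_force: [-0.2, -0.2, -2.1]
grip_width: 0.248
[0.59564255 0.15151206 0.07883942] [-0.28761412  0.36192414 -1.78699289] 9.9
```

View pics/s4.png

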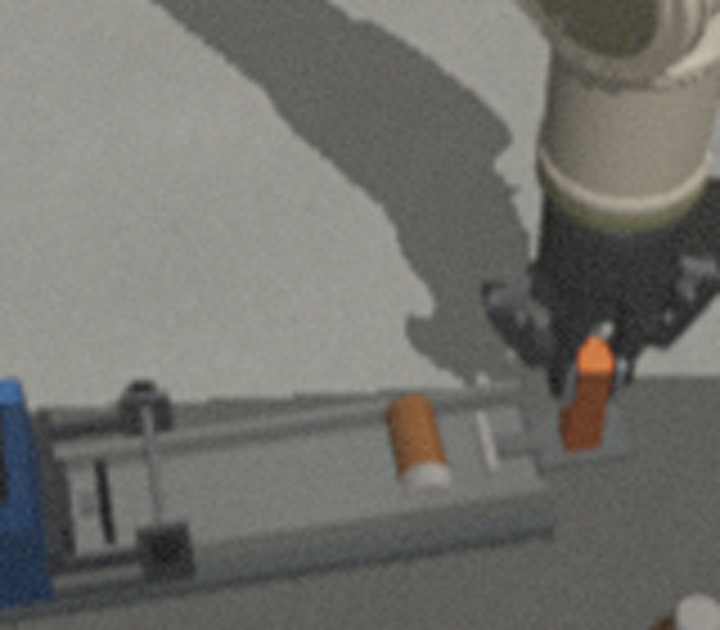

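View pics/t4.png

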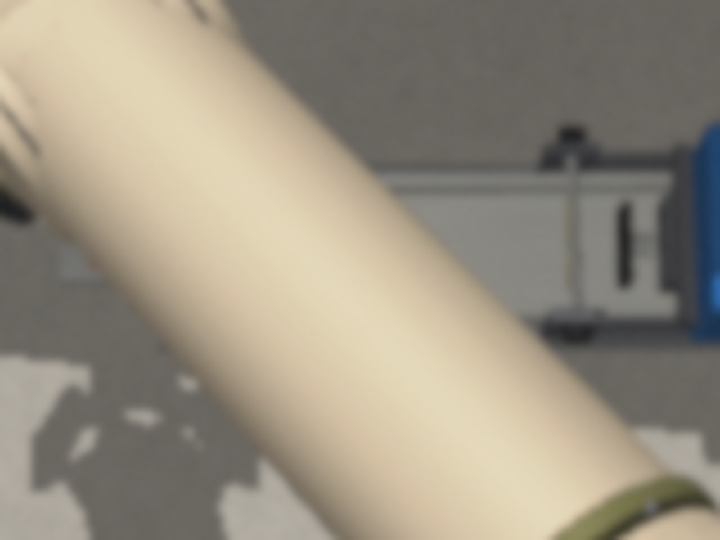

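```bash
python3 - <<'E'
from h import *
w=ray('scene',[[346.7,211.1],[350,224.4]],.038); print(w,w.mean(0),'centre line x',.599-.028*w.mean(0)[1])
E
python3 -m crank '[[[0.001,-0.05,0,0,0,0,0],[0.001,-0.05,0,0,0,0,0],[0.001,-0.05,0,0,0,0,0],[0.002,-0.05,0,0,0,0,0],[0.002,-0.05,0,0,0,0,0],[0.002,-0.05,0,0,0,0,0],[0.001,-0.04,0,0,0,0,0],[0.001,-0.04,0,0,0,0,0]]]'
python3 -m crank '[[[0.001,-0.04,0,0,0,0,0],[0.001,-0.04,0,0,0,0,0],[0.001,-0.04,0,0,0,0,0],[0.001,-0.04,0,0,0,0,0],[0.001,-0.05,0,0,0,0,0],[0.002,-0.05,0,0,0,0,0],[0.002,-0.05,0,0,0,0,0],[0.002,-0.05,0,0,0,0,0]]]'
python3 - <<'E'
from h import *
snap('s5','scene',(240,120,400,260),4.5)
o=manip.get_obs(); print(o['position'],o['ft_force'],o['clock'])
E
```

```text
[[0.57428353 0.09595352 0.038     ]
 [0.61789538 0.09667116 0.038     ]] [0.59608946 0.09631234 0.038     ] centre line x 0.5963032544695787
clock: 10.9
position: [0.596, 0.1284, 0.0783]
ee_rot: [0.697, 0.717, 0.0, -0.0]
ft_force: [-0.8, 0.3, -1.5]
grip_width: 0.247
clock: 11.9
position: [0.5967, 0.1067, 0.0783]
ee_rot: [0.697, 0.717, 0.0, -0.0]
ft_force: [0.8, -0.6, -1.3]
grip_width: 0.245
[0.59677716 0.10616381 0.07830114] [ 0.15565111 -1.06362246 -2.06316586] 11.95
```

View pics/s5.png

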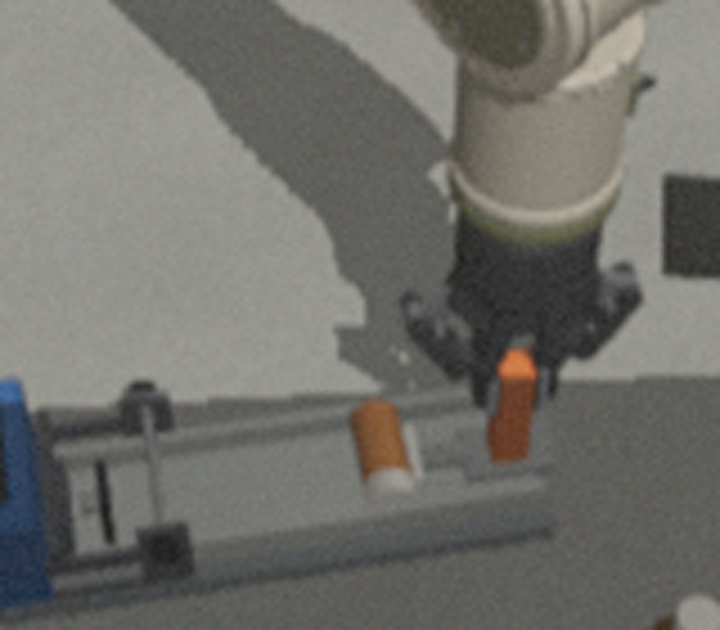

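The blade (crop 412,450) is against the vial (crop 385,450), lateral centring is good, and the vial is rolling. I'll continue slowly.

```bash
python3 -m crank '[[[0.002,-0.06,0,0,0,0,0],[0.002,-0.07,0,0,0,0,0],[0.002,-0.075,0,0,0,0,0],[0.002,-0.075,0,0,0,0,0],[0.002,-0.075,0,0,0,0,0],[0.002,-0.075,0,0,0,0,0],[0.002,-0.075,0,0,0,0,0],[0.002,-0.075,0,0,0,0,0]]]'
python3 -m crank '[[[0.002,-0.075,0,0,0,0,0],[0.002,-0.075,0,0,0,0,0],[0.002,-0.075,0,0,0,0,0],[0.002,-0.075,0,0,0,0,0],[0.002,-0.075,0,0,0,0,0],[0.002,-0.075,0,0,0,0,0],[0.002,-0.075,0,0,0,0,0],[0.002,-0.075,0,0,0,0,0]]]'
python3 -m crank '[[[0.002,-0.075,0,0,0,0,0],[0.002,-0.075,0,0,0,0,0],[0.002,-0.075,0,0,0,0,0],[0.002,-0.07,0,0,0,0,0],[0.002,-0.07,0,0,0,0,0],[0.002,-0.065,0,0,0,0,0],[0.002,-0.06,0,0,0,0,0],[0.001,-0.05,0,0,0,0,0]]]'
python3 - <<'E'
from h import *
snap('s6','scene',(200,120,360,260),4.5)
o=manip.get_obs(); print(o['position'],o['ft_force'],o['clock'])
E
```

```text
clock: 12.95
position: [0.5976, 0.0718, 0.0783]
ee_rot: [0.697, 0.717, 0.0, -0.0]
ft_force: [0.3, -0.2, -1.0]
grip_width: 0.246
clock: 13.95
position: [0.5986, 0.0358, 0.0783]
ee_rot: [0.697, 0.717, -0.0, -0.0]
ft_force: [-0.3, 0.3, -1.4]
grip_width: 0.242
clock: 14.95
position: [0.5995, 0.0035, 0.0783]
ee_rot: [0.697, 0.717, 0.0, -0.0]
ft_force: [-0.5, -0.0, -1.0]
grip_width: 0.244
[0.599534   0.00299051 0.07829711] [-1.11181925 -1.1159997  -1.29184296] 15.0
```

View pics/s6.png

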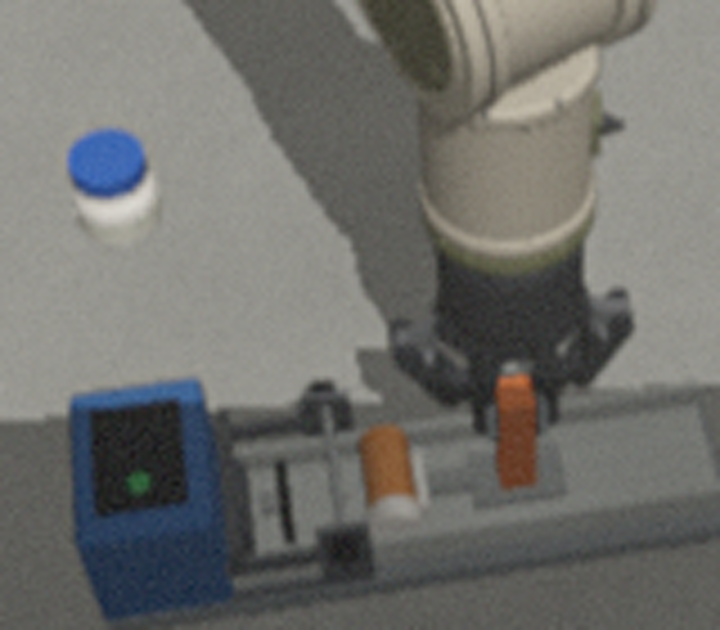

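```bash
python3 -m crank '[[[0.001,-0.04,0,0,0,0,0],[0.001,-0.035,0,0,0,0,0],[0.001,-0.035,0,0,0,0,0],[0.001,-0.035,0,0,0,0,0],[0.001,-0.035,0,0,0,0,0],[0.001,-0.035,0,0,0,0,0],[0.001,-0.035,0,0,0,0,0],[0.001,-0.035,0,0,0,0,0]]]'
python3 -m crank '[[[0.001,-0.03,0,0,0,0,0],[0.001,-0.03,0,0,0,0,0],[0.001,-0.03,0,0,0,0,0],[0.001,-0.03,0,0,0,0,0]]]'
python3 -m crank '[[[0.001,-0.03,0,0,0,0,0],[0.001,-0.03,0,0,0,0,0],[0.001,-0.03,0,0,0,0,0],[0.001,-0.03,0,0,0,0,0]]]'
python3 - <<'E'
from h import *
snap('s7','scene',(200,170,330,260),6)
o=manip.get_obs(); print(o['position'],o['ft_force'],o['clock'])
E
```

```text
clock: 16.0
position: [0.6, -0.0135, 0.0783]
ee_rot: [0.697, 0.717, 0.0, -0.0]
ft_force: [-0.4, 1.0, -1.2]
grip_width: 0.244
clock: 16.5
position: [0.6002, -0.0206, 0.0783]
ee_rot: [0.697, 0.717, 0.0, -0.0]
ft_force: [-0.7, 2.2, -1.5]
grip_width: 0.246
clock: 17.0
position: [0.6005, -0.0279, 0.0783]
ee_rot: [0.697, 0.717, 0.0, -0.0]
ft_force: [0.0, 2.1, -2.0]
grip_width: 0.244
[ 0.60047893 -0.02820289  0.0783112 ] [-0.5735537   1.65754586 -1.38332239] 17.05
```

View pics/s7.png

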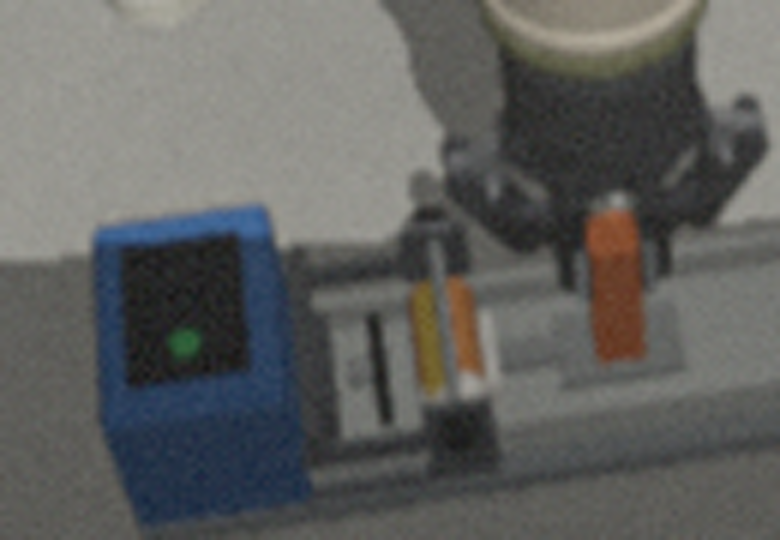

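The gate (yellow, crop 425,335) has swung open over the vial, and the push force is about 2 N. I'll keep pushing in small steps.

```bash
python3 -m crank '[[[0.001,-0.03,0,0,0,0,0],[0.001,-0.03,0,0,0,0,0],[0.001,-0.03,0,0,0,0,0],[0,-0.02,0,0,0,0,0]]]'
python3 -m crank '[[[0.001,-0.02,0,0,0,0,0],[0.001,-0.02,0,0,0,0,0],[0.001,-0.02,0,0,0,0,0],[0,-0.02,0,0,0,0,0]]]'
python3 - <<'E'
from h import *
snap('s8','scene',(200,170,330,260),6)
o=manip.get_obs(); print(o['position'],o['ft_force'],o['clock'])
E
```

```text
clock: 17.55
position: [0.6006, -0.0345, 0.0783]
ee_rot: [0.697, 0.717, 0.0, -0.0]
ft_force: [-0.6, 2.1, -1.7]
grip_width: 0.246
clock: 18.05
position: [0.6009, -0.0393, 0.0784]
ee_rot: [0.697, 0.717, 0.0, -0.0]
ft_force: [0.3, 2.4, -0.5]
grip_width: 0.243
[ 0.60087592 -0.03947694  0.07837232] [ 0.34975739  2.89249279 -0.00916242] 18.1
```

View pics/s8.png

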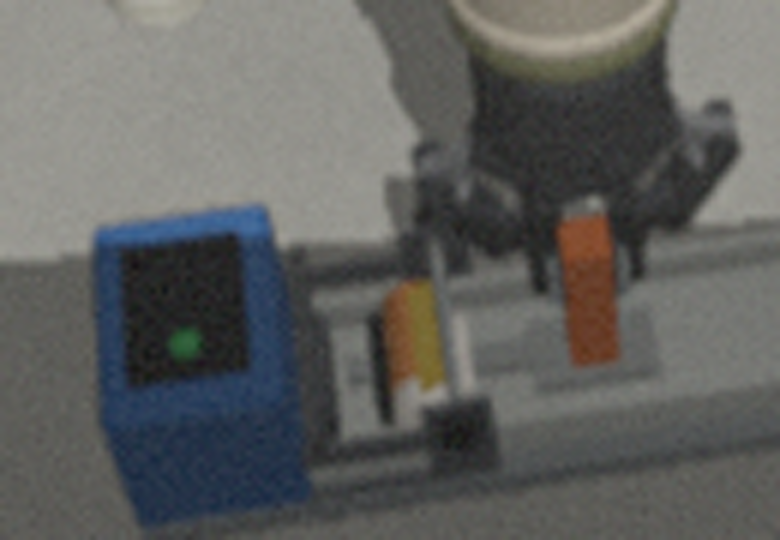

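```bash
python3 -m crank '[[[0,-0.02,0,0,0,0,0],[0.001,-0.02,0,0,0,0,0],[0,-0.015,0,0,0,0,0]]]'
python3 -m crank '[[[0,-0.015,0,0,0,0,0],[0.001,-0.015,0,0,0,0,0],[0,-0.01,0,0,0,0,0]]]'
python3 - <<'E'
from h import *
snap('s9','scene',(200,170,330,260),6)
o=manip.get_obs(); print(o['position'],o['ft_force'],o['clock'])
E
```

```text
clock: 18.48
position: [0.6009, -0.0423, 0.0784]
ee_rot: [0.697, 0.717, 0.0, -0.0]
ft_force: [-0.8, 4.2, -0.1]
grip_width: 0.243
clock: 18.85
position: [0.601, -0.0447, 0.0784]
ee_rot: [0.697, 0.717, 0.0, -0.0]
ft_force: [-1.4, 5.2, 1.7]
grip_width: 0.241
[ 0.60096724 -0.04473546  0.07839997] [-0.24570611  5.2788663   1.01804975] 18.9
```

View pics/s9.png

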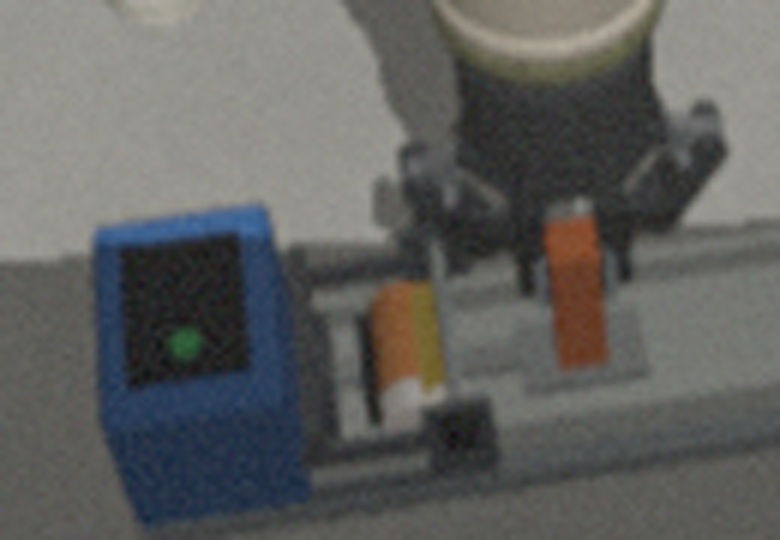

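```bash
python3 -m crank '[[[0,-0.015,0,0,0,0,0],[0,-0.01,0,0,0,0,0]]]'
python3 - <<'E'
from h import *
snap('s10','scene',(200,170,330,260),6)
o=manip.get_obs(); print(o['position'],o['ft_force'],o['clock'])
E
```

```text
clock: 19.15
position: [0.601, -0.0463, 0.0784]
ee_rot: [0.697, 0.717, 0.0, 0.0]
ft_force: [-0.9, 5.1, 1.0]
grip_width: 0.24
[ 0.60101816 -0.04646761  0.07839374] [0.40775839 4.82408487 0.86099111] 19.2
```

View pics/s10.png

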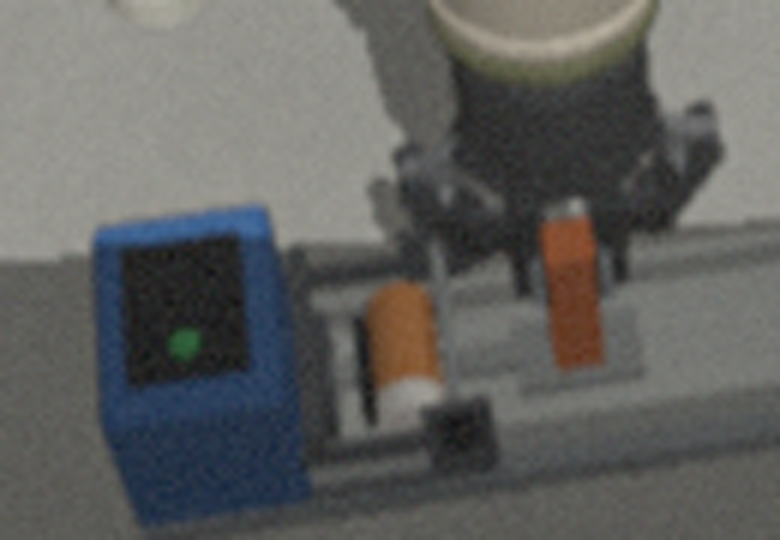

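The yellow is gone and the whole vial shows on the pad side (crop 405,345), so the gate has dropped at about 5 N. I'll back off slowly and check that it holds.

```bash
python3 -m crank '[[[0,0.015,0,0,0,0,0],[-0.001,0.02,0,0,0,0,0],[-0.001,0.025,0,0,0,0,0],[-0.001,0.03,0,0,0,0,0],[-0.001,0.04,0,0,0,0,0],[-0.002,0.05,0,0,0,0,0],[-0.002,0.06,0,0,0,0,0],[-0.002,0.08,0,0,0,0,0]]]'
python3 - <<'E'
from h import *
snap('s11','scene',(200,170,330,260),6)
o=manip.get_obs(); print(o['position'],o['ft_force'],o['clock'])
E
```

```text
clock: 20.2
position: [0.6003, -0.027, 0.0783]
ee_rot: [0.697, 0.717, -0.0, -0.0]
ft_force: [-0.5, -0.8, -2.8]
grip_width: 0.241
[ 0.60025397 -0.02594968  0.07843644] [ 1.02013326  1.4175136  -1.78490123] 20.25
```

View pics/s11.png

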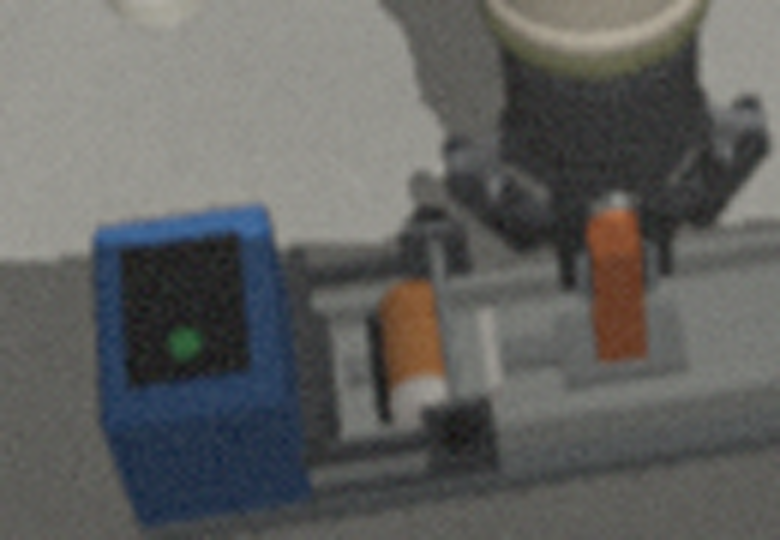

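The vial stays behind the gate with the blade clear (blade at crop 488,345). I'll retreat, lift, and carry the paddle to the mat.

```bash
python3 -m crank '[[[-0.004,0.15,0,0,0,0,0],[-0.006,0.2,0,0,0,0,0],[-0.006,0.2,0,0,0,0,0],[-0.006,0.2,0,0,0,0,0],[-0.006,0.2,0,0,0,0,0],[-0.006,0.2,0,0,0,0,0],[-0.006,0.2,0,0,0,0,0],[-0.006,0.2,0,0,0,0,0]]]'
python3 -m crank '[[[0,0,0.2,0,0,0,0],[0,0,0.4,0,0,0,0],[0,0,0.4,0,0,0,0],[0,0,0.4,0,0,0,0],[0,0,0.3,0,0,0,0],[-0.3,0.2,0,0,0,-0.5,0],[-0.4,0.4,0,0,0,-0.5,0],[-0.4,0.5,0,0,0,-0.5,0]]]'
python3 -m crank '[[[-0.4,0.5,0,0,0,-0.5,0],[-0.4,0.5,0,0,0,-0.5,0],[-0.4,0.5,0,0,0,-0.5,0],[-0.3,0.5,0,0,0,-0.28,0],[0,0.5,0,0,0,0,0],[0,0.4,0,0,0,0,0],[0,0.2,0,0,0,0,0],[0,0,0,0,0,0,0]]]'
python3 - <<'E'
from h import *
snap('s12','scene',(200,90,500,280),2.6)
snap('t12','top')
from scipy.spatial.transform import Rotation as R
o=manip.get_obs(); M=R.from_quat(o['ee_rot']).as_matrix();print(o['position'],M[:,2],np.degrees(np.arctan2(M[1,0],M[0,0])),o['ft_force'],o['grip_width'],o['clock'])
p=o['position']; print('shift units to target',(np.array([.440,.339,.0608])-p)/.06)
E
```

```text
clock: 21.25
position: [0.5975, 0.0666, 0.0783]
ee_rot: [0.697, 0.717, 0.0, -0.0]
ft_force: [1.1, -0.3, -1.5]
grip_width: 0.244
clock: 22.25
position: [0.5311, 0.1317, 0.1807]
ee_rot: [0.743, 0.669, -0.0, 0.0]
ft_force: [1.0, 1.0, -0.6]
grip_width: 0.246
clock: 23.25
position: [0.4413, 0.3181, 0.1804]
ee_rot: [0.792, 0.611, -0.0, -0.0]
ft_force: [-0.1, -0.6, -2.3]
grip_width: 0.248
[0.44185888 0.31688628 0.1802772 ] [-1.26299103e-04 -5.60470180e-04 -9.99999835e-01] 75.21173670914148 [ 0.40256622 -0.29746012 -1.67875615] 0.24687231679987828 23.35
shift units to target [-0.03098129  0.36856207 -1.99128671]
```

View pics/s12.png

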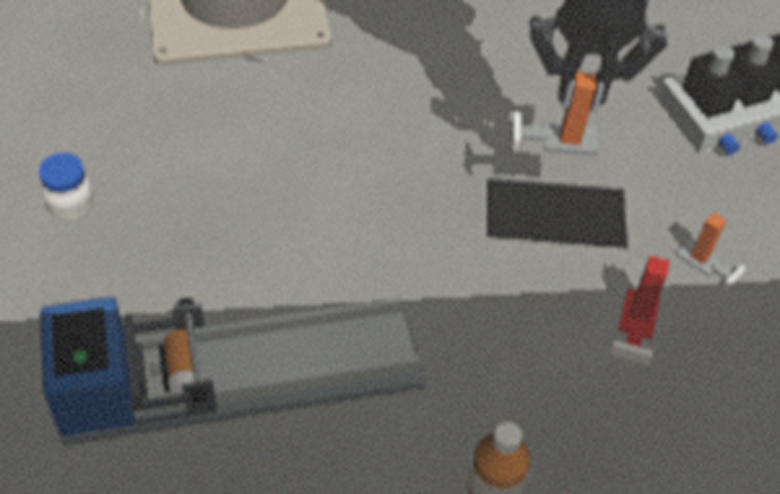

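View pics/t12.png

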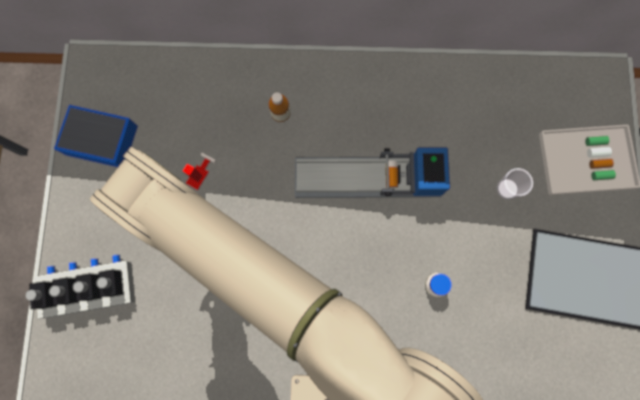

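Both views show the vial held between gate and pad (top 393,174) and the bystanders in place. I'll check the bare mat in the scene view (crop 488–628, 180–247) before lowering.

```bash
python3 - <<'E'
from h import *
c=np.array([[488,180],[625,190],[628,247],[487,238]])/2.6+[200,90]; w=ray('scene',c,.004); print(w[:,:2].round(4),w.mean(0).round(4))
v=w[0]-w[1]; print(np.degrees(np.arctan2(v[1],v[0])))
E
python3 -m crank '[[[-0.03,0.37,-0.1,0,0,0,0],[0,0,-0.4,0,0,0,0],[0,0,-0.4,0,0,0,0],[0,0,-0.35,0,0,0,0],[0,0,-0.25,0,0,0,0],[0,0,-0.15,0,0,0,0],[0,0,-0.1,0,0,0,0],[0,0,0,0,0,0,0]]]'
python3 - <<'E'
from h import *
snap('s13','scene',(370,90,510,230),4)
o=manip.get_obs(); print(o['position'],o['ft_force'])
E
```

```text
[[0.3785 0.2618]
 [0.4181 0.4165]
 [0.501  0.3932]
 [0.4642 0.2395]] [0.4405 0.3278 0.004 ]
-104.37896114291291
clock: 24.35
position: [0.4398, 0.34, 0.0753]
ee_rot: [0.792, 0.611, -0.0, -0.0]
ft_force: [-0.6, -0.4, -1.1]
grip_width: 0.242
[0.43986415 0.34024488 0.07563994] [ 0.48127801 -0.00575671 -2.27226077]
```

View pics/s13.png

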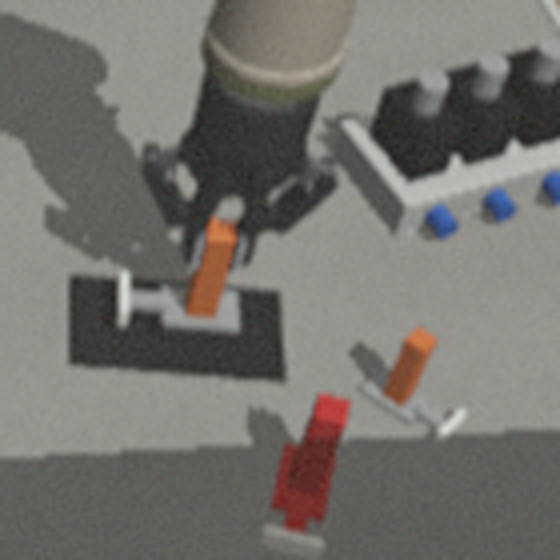

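```bash
python3 -m crank '[[[0.03,0,-0.1,0,0,0,0],[0,0,-0.07,0,0,0,0],[0,0,-0.05,0,0,0,0],[0,0,-0.02,0,0,0,0],[0,0,0,0,0,0,0]]]'
python3 -m crank '[[[0,0,-0.01,0,0,0,0],[0,0,-0.005,0,0,0,0],[0,0,0,0,0,0,0]]]'
```

```text
clock: 25.02
position: [0.4415, 0.34, 0.0609]
ee_rot: [0.792, 0.611, -0.0, -0.0]
ft_force: [-0.5, -0.4, -0.8]
grip_width: 0.243
clock: 25.4
position: [0.4416, 0.3401, 0.0602]
ee_rot: [0.792, 0.611, 0.0, -0.0]
ft_force: [-1.1, -0.8, 0.7]
grip_width: 0.245
```

```bash
python3 -m crank '[[[0,0,-0.005,0,0,0,0],[0,0,0,0,0,0,20],[0,0,0,0,0,0,26],[0,0,0,0,0,0,32],[0,0,0,0,0,0,45],[0,0,0,0,0,0,60],[0,0,0,0,0,0,75],[0,0,0,0,0,0,85]]]' 20
python3 - <<'E'
from h import *
snap('s14','scene',(370,90,510,230),4)
o=manip.get_obs(); print(o['position'],o['ft_force'],o['grip_width'])
E
```

```text
clock: 26.4
position: [0.4416, 0.34, 0.0597]
ee_rot: [0.792, 0.611, 0.0, -0.0]
ft_force: [-0.9, 0.2, 0.5]
grip_width: 0.997
[0.44160643 0.34001494 0.0597541 ] [ 0.00802533  0.07503247 -0.72377844] 0.9927992393252444
```

View pics/s14.png

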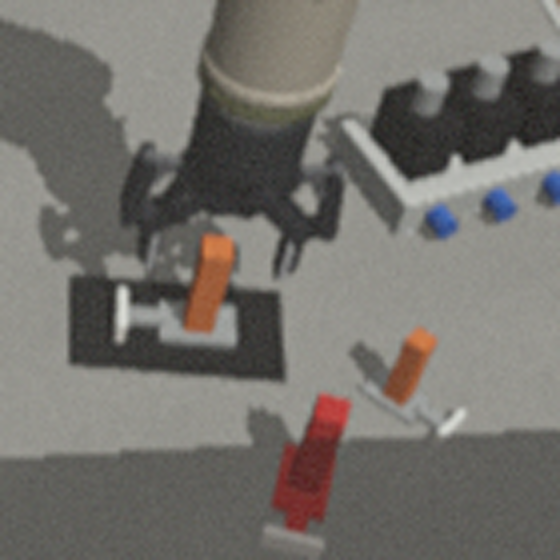

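The paddle stands upright on the mat (handle top at crop 218,248) with the fingers open. I'll raise straight up and move away for a final check.

```bash
python3 -m crank '[[[0,0,0.2,0,0,0,85],[0,0,0.3,0,0,0,85],[0,0,0.4,0,0,0,85],[0,0,0.4,0,0,0,85],[0,0,0.4,0,0,0,85],[0,0,0.4,0,0,0,85],[0,0,0.4,0,0,0,85],[0,0,0.3,0,0,0,85]]]'
python3 -m crank '[[[0,-0.6,0,0,0,0,85],[0,-0.7,0,0,0,0,85],[0,-0.7,0,0,0,0,85],[0,-0.7,0,0,0,0,85],[0,-0.7,0,0,0,0,85],[0,-0.5,0,0,0,0,85],[0,0,0,0,0,0,85],[0,0,0,0,0,0,85]]]'
python3 - <<'E'
from h import *
snap('s15','scene')
p,d=snap('t15','top')
cv2.imwrite('pics/s15c.png',cv2.resize(cv2.imread('pics/s15.png')[130:260,205:465],None,fx=3,fy=3,interpolation=cv2.INTER_CUBIC))
cv2.imwrite('pics/t15c.png',cv2.resize(p[90:290,170:460],None,fx=2.7,fy=2.7,interpolation=cv2.INTER_CUBIC))
o=manip.get_obs(); print(o['position'],o['ft_force'],o['clock'])
E
```

```text
clock: 27.45
position: [0.4416, 0.3404, 0.23]
ee_rot: [0.792, 0.611, 0.001, 0.0]
ft_force: [-0.2, -0.5, -0.4]
grip_width: 0.997
clock: 28.45
position: [0.4415, 0.1069, 0.2281]
ee_rot: [0.792, 0.611, 0.0, 0.0]
ft_force: [-0.3, -0.3, 0.5]
grip_width: 0.993
[0.4414408  0.10739859 0.22796454] [-0.72123882 -0.04574771  0.12712387] 28.55
```

View pics/s15c.png

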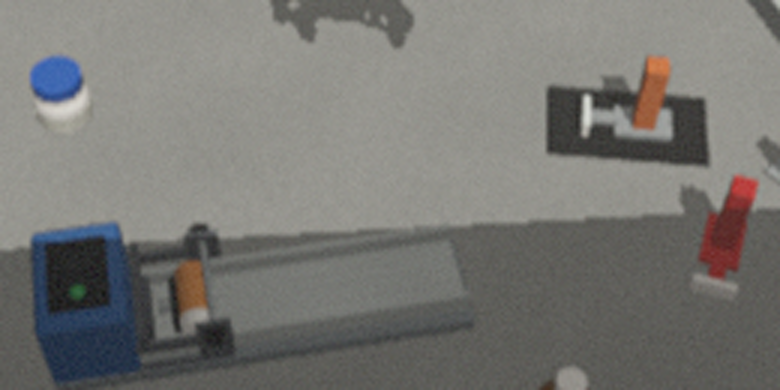

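View pics/t15c.png

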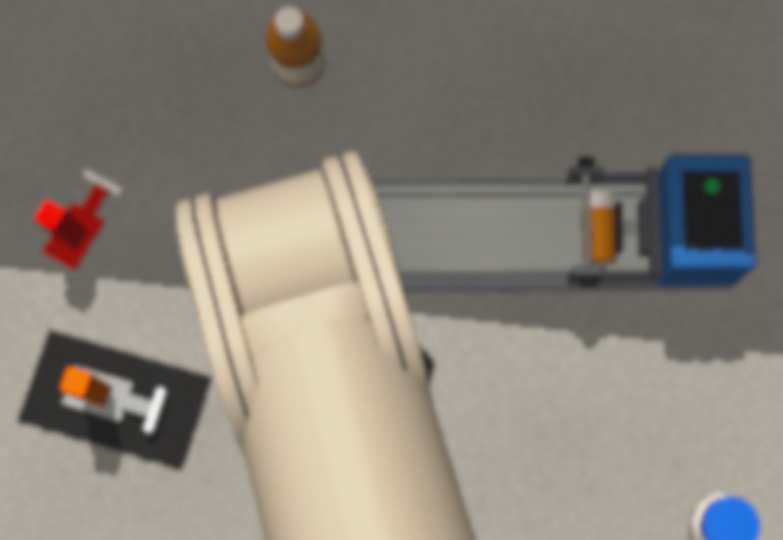

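Final views: the vial sits between the shut gate and the pad (top crop 601,230), the paddle stands on its mat (top crop 110,395), and the bottle and jar look unmoved. I'll hand in.

Run:
```python
from h import *
a=cv2.imread('pics/top0.png').astype(int); b=cv2.imread('pics/t15.png').astype(int)
D=np.abs(a-b).max(2)
for n,(x0,y0,x1,y1) in dict(bottle=(262,85,298,128),beaker=(492,160,540,205),jar=(420,268,460,302)).items(): print(n,(D[y0:y1,x0:x1]>45).sum())
print('vial',ray('top',[[392.6,175]],.04),'gate bar y -0.1025')
manip.hand_in(); print(manip.get_obs()['clock'])
```

```text
bottle 0
beaker 0
jar 0
vial [[ 0.60026281 -0.11960757  0.04      ]] gate bar y -0.1025
the job is handed in; nothing more can be done
the job is handed in; nothing more can be done
```

The colour reader is loaded and the job is handed in. The clock read 28.6 s at the last reading before handing in.

- **Push:** I gripped the larger orange paddle, set it in the track behind the vial and rolled the vial slowly under the gate. Passing the gate took about 2 N. The gate dropped against the pad at about 5 N, with 5.3 N the highest push I read (the vial's limit is 20 N).
- **Vial held:** After I backed off, the vial stayed between the shut gate and the pad. Its centre was about 17 mm beyond the gate by the top camera, good to a few millimetres. I judged the gate shut from the pictures and the vial's position, because the gate angle is not reported.
- **Paddle:** It stands upright near the middle of its mat, released, with the gripper raised and clear. I set it roughly parallel to the mat and about 30 mm from where it first stood.
- **Bottle, beaker and jar:** Comparing the first and last top pictures showed no change at any of the three.

No check failed. The two cameras differed by about 2–4 mm on the mat and handle positions, which was within the margins I had left.

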